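Change over the battery pack in the sprung charging cradle

TASK

The battery pack in the charging cradle is done: work it out past the spring and set it down flat in the blue tray, without dropping it. Then load the pack that is waiting on the bench: contact end first under the hood of the sprung carriage, press the carriage back with it, and let the nose down behind the stop so that the pack lies flat on the seat, held by the spring. Leave the other bench things where they are.

Things in the scene. Friction and masses are not known exactly. Their poses are not given: they have to be found in the camera images.
- cradle: dark charging cradle, screwed down: base plate 170 x 92 mm, 8 mm thick. Origin on the bench under its middle; x runs along it from nose stop to sprung carriage, z up. Behind the carriage a spring housing, x = 46 to 80 mm, 62 mm tall. Seated pack: its axes along the cradle's, its underside middle at point seat, its tail end at x = +15 mm.
- seat (a point): where the middle of a seated pack's underside lies: cradle x = -30 mm, 22 mm above the bench, on a seat rail 26 mm wide. Low cheeks 45 mm apart guide the pack (tops 34 mm above the bench, flared mouths to 39 mm): at cradle x = -75 to -65 mm and -5 to +46 mm. Between those, the pack's sides are free for fingers down to the base plate.
- stop_top (a point): top edge of the nose stop's face, at cradle x = -75 mm, 34 mm above the bench (12 mm above the seat). The stop wall is 6 mm thick, 58 mm wide; the pack's nose ends up against its face.
- carriage (a joint): white sprung contact carriage of the cradle, sliding along the cradle's +x when pressed back; value in m, 0 = at rest (fully forward, empty), 0.009 with a seated pack, 0.026 at its end. Spring: 2.5 N at rest, plus 0.2 N per mm; it springs back by itself.
- carriage_face (a point): middle of the carriage's upright face, 42 mm wide, looking to the cradle's -x; 40 mm above the bench, at cradle x = 6 mm at rest. From its top a hood reaches 8 mm over the pack's tail, underside 58 mm and top 62 mm above the bench: no pack goes in straight from above, it enters tail first, tail low, nose raised by about 13 degrees, and comes out the same way.
- pack_done: charged battery pack, grey, 90 long x 40 wide x 30 mm high, about 0.2 kg, seated in the cradle at the start. Origin at the middle of its underside; x runs along it to the tail (contact) end at x = +45 mm, which has two brass strips on its end and top; the nose end (x = -45 mm) steps down to 18 mm high over its last 12 mm; z up.
- pack_next: the waiting battery pack, same shape and axes as pack_done; lies flat on the bench at any yaw with a solder reel close to its tail end.
- pack_next_tail (a point): middle of the waiting pack's tail (contact) end face, 45 mm along its x from its origin, 15 mm above its underside.
- tray: blue open tray, 180 x 160 mm, 30 mm high, walls and floor 4 mm thick, fixed; empty at the start. Origin under its middle on the bench; x along its 180 mm side.
- glue: glue bottle standing on the bench, 30 mm across, 70 mm tall; leave alone. Origin under its middle.
- jar: small jar standing on the bench, 36 mm across, 50 mm tall; leave alone. Origin under its middle.
- spool: solder reel standing on end, 48 mm across, 44 mm tall, beyond the waiting pack's tail; leave alone. Origin under its middle.
- driver: screwdriver lying on the far side of the bench, 180 mm long; leave alone.
Mind the look-alikes: they are no part of the job. There is more than one size of the cradle; the one meant has the size given above.

How it is judged:
On the way, in this order (a step that is already met when the one before it is completed fails the run):
1. the charged pack is set down in the tray, still in the gripper (not dropped) (x of pack_done in the frame of tray between -0.07 and 0.07 m and y of pack_done in the frame of tray between -0.06 and 0.06 m and z of pack_done in the frame of tray below 0.012 m and contact force between the fingers and pack_done above 0.5 N), for 0.05 s.
2. the waiting pack presses the sprung carriage back, further than its seated place (value of joint carriage above 0.0105 m and contact force between pack_next and cradle above 1 N), for 0.05 s.
At the end, for the whole second after the job is handed in: The waiting pack lies level on the cradle's seat (within 3 mm in height and along it, 4 mm across, tilt under 0.06 rad), tail with the brass contacts at the sprung carriage, which it holds pressed back 6 to 12 mm; the charged pack lies flat on the floor of the tray; both released and at rest (x of pack_next in the frame of cradle between -0.033 and -0.027 m and y of pack_next in the frame of cradle between -0.004 and 0.004 m and z of pack_next in the frame of cradle between 0.019 and 0.025 m and x of pack_next_tail in the frame of cradle above 0 m and angle between pack_next's own z axis and vertical below 0.06 rad and value of joint carriage between 0.006 and 0.012 m and linear speed of each of pack_next, pack_done below 0.02 m/s and x of pack_done in the frame of tray between -0.07 and 0.07 m and y of pack_done in the frame of tray between -0.06 and 0.06 m and z of pack_done in the frame of tray below 0.008 m and angle between pack_done's own z axis and vertical below 0.1 rad); the robot touches nothing.
It fails at once if a bystander (glue bottle, jar, solder reel, screwdriver) is pushed more than 25 mm (distance of any of glue, jar, spool, driver from where it was at the start of the episode above 0.025 m).
It fails at once if a bystander is tipped over (angle between any of glue, jar, spool's own z axis and vertical above 0.6 rad).
It also fails if it takes over 64 s, if anything falls off the work surface, if the arm or the gripper's body presses on something with over 40 N, if the wrist force passes 120 N, or if a joint passes its speed limit or range.

ROBOT

A 7-joint arm with a two-finger parallel gripper is mounted at the origin on the work surface. World frame = base frame: x ahead of the robot, y to its left, z up, the work surface at z = 0. Lengths are in m, angles in rad, forces in N, time in s.
With the tool pointing down it reaches from about 0.4 to 0.875 m from the base axis. Payload 19.3 kg.
Tool frame: the origin (TCP) lies at the very end of the fingers, on their centre line; the grasp point (between the pads) lies 19 mm behind it; z points along the fingers, y is the line along which they close (so a half turn about z gives the same grasp; the last joint's range is limited). The gripper opens to 85 mm and grips with 20 to 120 N. Pads are 22 mm wide; open, the fingers measure 114 mm over their backs; the gripper's body (76 mm by 85 mm) begins 54 mm behind the grasp point. The pads swing forward as they close: fully open they stand 13 mm farther back than shut.
Start: joints at [-1.248, 0.521, -0.036, 1.599, 0.021, 1.021, -0.113], TCP at [0.239, 0.577, 0.231] pointing down, gripper open.
Joint ranges: [-2.91, 2.91], [-0.3, 2.13], [-1.5, 1.42], [0.17, 2.43], [-1.26, 4.41], [0.16, 1.93], [-2.52, 2.52]. Speed limits (rad/s): [1.89, 1.89, 2.39, 2.39, 3.01, 3.01, 3.01].

INTERFACE

Orientations are given as [roll, pitch, yaw] about the fixed x, y, z axes, in that order (R = Rz(yaw) Ry(pitch) Rx(roll)).
In Python, from workcell import bot gives the robot as it stands.
- The arm moves only by the tool jog_arm, never from a script. Its argument "motion" is a list of rows, each a list of 5 numbers: the shift along the tool's x, y, z scaled (see below), then the turn about the tool's z scaled (see below), then the opening, from 0 (shut) to 1 (fully open). A call has 1 to 12 rows; each row shifts and turns the commanded pose from where the row before left it, along the tool's axes as they then stand; what a row does not reach is not made up. The controller multiplies each number of a shift by 30 mm and each number of a turn by 0.08 rad. A row lasts 1/10 s, in which the tool goes at most 50 mm and 8.59 degrees, less where a joint would pass 70% of its speed; a pose out of reach is approached as far as the arm can. A call with a number of a shift or a turn outside -1 to 1 is refused whole. A call with a gripper value outside its range is refused whole. The fingers move at their own pace and stop on an object; "newtons" is the grip in N (left out, the last holds). Time passes only in rows, so rows that do not move let the fingers close. It gives the time, the measured TCP pose, the force, the opening and the grip force at its end, in the units of the state.
- bot.observe(): the state, without advancing time (a new reading comes with each control period).
- bot.grab_frame(name): name is "scene" or "top" or "wrist"; returns a dict with "pixels" (384x512x3 uint8, red, green, blue), "fovy" (degrees; the focal length in pixels is half the picture's height over the tangent of half this angle, whatever the lens; pixels are square), "cx", "cy" (the principal point, pixels), "rvec" (rotation vector, rad) and "tvec" (3), from world to camera coordinates, as OpenCV has them; the wrist camera has in their place "mount" (4x4, takes a point from camera to tool coordinates, whose origin is the TCP and whose axes are the flange's). Camera axes: x right, y down, z forward; pixel columns grow to the right and rows downward; lengths in m; the calibration is good to about 2 mm. A picture is of the moment at which its call begins: read the wrist's pose just before it. There is no depth.
- bot.job_done(): hands the job in; it is judged then, once.
The state is a dict: "clock": time; "qpos": joint angles; "qd": joint speeds; "joint_efforts": joint torques, N m; "position": TCP position; "tool_rot": TCP orientation; "force": force on the tool from outside, world axes, zero at the start; "moment": the same for the moment, N m; "grip_width": finger opening in m; "finger_force": force on a finger pad.
Only numpy, scipy, OpenCV 4.12 (cv2) and the standard library are available. Lean on these libraries where they do the work, as an engineer would, in place of code of your own. Each camera call takes 0.05 s, during which the arm holds its last target. There are 200 camera calls.

## Working session

There is one attempt and no reset: what is moved stays moved. The work goes in short steps, Python scripts to look and compute and a tool call to move; the robot and the scene stay as the last step left them, time stands still between calls to the robot, and variables do not carry over. Pictures are saved under pics/ and viewed, at most 10 in all, crops included, and the job is handed in when it is done.

Besides the shell and the picture viewer there is one more tool, called after "Call:" as name(argument=value, ...), one argument or row to a line, values as JSON. jog_arm: Moves the arm, as the interface text tells. Shifts and turns lie within -1 to 1; 1 stands for 30 mm of shift or 0.08 rad of turn. Its arguments: {"type":"object","properties":{"motion":{"type":"array","items":{"type":"array","items":{"type":"number"}}},"newtons":{"type":"number"}},"required":["motion"]}

```bash
ls; mkdir -p pics; python3 - <<'E'
from workcell import bot
import cv2,numpy as np
print(bot.observe())
for n in("scene","top"):
    f=bot.grab_frame(n); cv2.imwrite(f"pics/{n}0.png",f["pixels"][:,:,::-1])
    print(n,{k:v for k,v in f.items() if k!="pixels"})
E
```

```text
pics
{'clock': 0.0, 'qpos': array([-1.24818899,  0.52205192, -0.03630547,  1.59996363,  0.02117289,
        1.021083  , -0.11278313]), 'qd': array([-0.0004284 , -0.00083096, -0.00014943, -0.00033945,  0.00010801,
       -0.00033322, -0.00112864]), 'joint_efforts': array([ 4.26989072e-04, -9.27107978e+01,  1.98019713e+00, -3.69934380e+01,
        1.78370951e-02,  8.31448036e-03,  4.57472652e-06]), 'position': array([0.23915619, 0.57709265, 0.23071823]), 'tool_rot': array([-3.14047261e+00,  6.61853176e-05,  2.74875825e+00]), 'force': array([ 0.51105865, -0.1727717 , -0.4734638 ]), 'moment': array([ 0.00245883, -0.00583488,  0.00995767]), 'finger_force': 0.0, 'grip_width': 0.08539763902918326}
scene {'fovy': 56.9300521704224, 'cx': 247.74207287907856, 'cy': 188.85176301734134, 'rvec': array([ 1.97492388,  1.48110566, -0.59446916]), 'tvec': array([-0.1477537 , -0.33250975,  1.23362742])}
top {'fovy': 44.05615990463209, 'cx': 254.42876398353783, 'cy': 188.86763080971642, 'rvec': array([ 2.13703986, -2.0577825 ,  0.2318266 ]), 'tvec': array([-0.03221214,  0.53171361,  1.33529708])}
```

View pics/scene0.png

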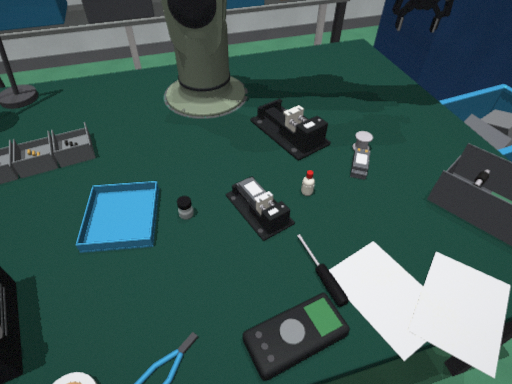

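View pics/top0.png

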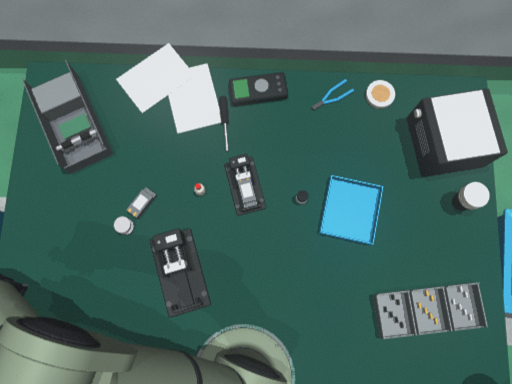

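The top view shows two cradles. The one at (245,184) holds a grey pack and the larger one at (180,270) is empty. The tray is at (352,210), the waiting pack at (141,202) with the reel at (123,226), the glue at (199,188), the jar at (302,198) and the driver at (225,125). Could be confused: the two cradles and the two packs. I'll check sizes in a close crop.

```bash
cat > h.py <<'E'
import numpy as np,cv2
from scipy.spatial.transform import Rotation as Ro
from workcell import bot
def K(f):
    F=f["pixels"].shape[0]/2/np.tan(np.radians(f["fovy"]/2)); return F
def cam(f,state=None):
    "returns R (cam->world), C"
    if "rvec" in f:
        R=cv2.Rodrigues(f["rvec"])[0]; return R.T,-R.T@f["tvec"]
    Rt=Ro.from_euler('xyz',state["tool_rot"]).as_matrix(); M=f["mount"]
    return Rt@M[:3,:3], Rt@M[:3,3]+state["position"]
def pix2w(f,uv,z,state=None):
    R,C=cam(f,state); F=K(f)
    d=R@np.array([(uv[0]-f["cx"])/F,(uv[1]-f["cy"])/F,1]); return C+d*(z-C[2])/d[2]
def w2pix(f,p,state=None):
    R,C=cam(f,state); c=R.T@(np.asarray(p)-C); F=K(f)
    return np.array([f["cx"]+F*c[0]/c[2],f["cy"]+F*c[1]/c[2]])
E
python3 - <<'E'
from h import *
f=bot.grab_frame("top")
for n,uv,z in [("cradA",(245,184),.01),("cradB",(180,270),.01),("tray",(352,210),.004),("next",(141,202),.03),("spool",(123,226),.044),("glue",(199,188),.07),("jar",(302,198),.05)]:
    print(n,pix2w(f,uv,z).round(3))
im=f["pixels"][:,:,::-1]
a=cv2.resize(im[145:225,220:275],None,fx=7,fy=7,interpolation=cv2.INTER_CUBIC)
b=cv2.resize(im[175:245,100:160],None,fx=7,fy=7,interpolation=cv2.INTER_CUBIC)
b=cv2.copyMakeBorder(b,0,70,0,0,cv2.BORDER_CONSTANT)[:560]
cv2.imwrite("pics/crop1.png",np.hstack([a[:560],b])[:, :800])
E
```

```text
cradA [0.558 0.018 0.01 ]
cradB [0.292 0.198 0.01 ]
tray [ 0.491 -0.309  0.004]
next [0.487 0.326 0.03 ]
spool [0.411 0.368 0.044]
glue [0.527 0.15  0.07 ]
jar [ 0.513 -0.153  0.05 ]
```

View pics/crop1.png

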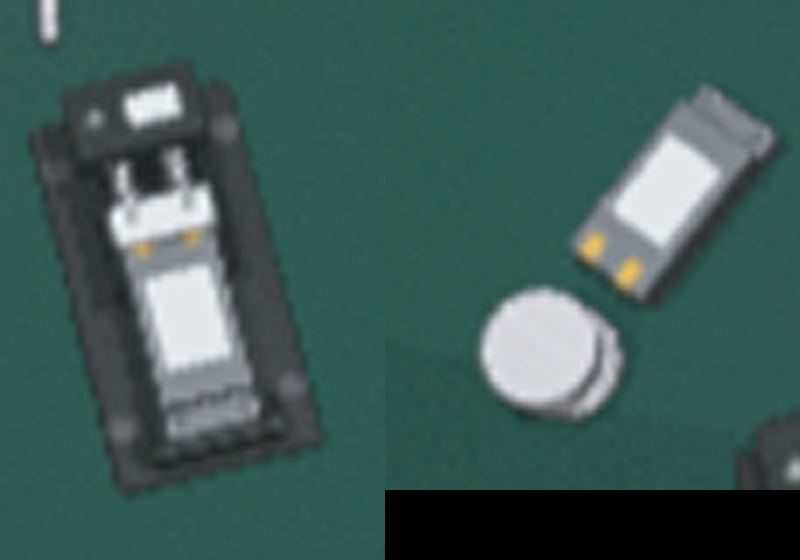

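The crop shows the chosen cradle A, with its base corners near crop (35,130), (230,88), (320,438) and (118,492). The pack is seated with its brass towards the housing. On the right are the waiting pack (brass tail at (610,260), nose at (740,115)) and the reel at (545,350). Next I'll check the sizes.

```bash
cat >> h.py <<'E'
def plan(target,yaw,n,o=1.0):
    "rows from the measured pose to target position/yaw in n rows"
    s=bot.observe(); p=s["position"].copy(); y=s["tool_rot"][2]; t=np.asarray(target,float)
    dy=(yaw-y+np.pi)%(2*np.pi)-np.pi if abs(yaw-y)>np.pi else yaw-y
    st=(t-p)/n; rows=[]
    for i in range(n):
        R=np.array([[np.cos(y),np.sin(y),0],[np.sin(y),-np.cos(y),0],[0,0,-1]])
        d=R.T@st/0.03; rows.append([*d.round(2),round(-dy/n/0.08,2),o]); y+=dy/n
    print(str([[float(v) for v in r] for r in rows]).replace(" ",""), "max",np.abs(np.array(rows)[:,:4]).max())
def say(m=""):
    s=bot.observe(); print(m,s["clock"],s["position"].round(4),s["tool_rot"].round(3),"F",s["force"].round(1),"w",round(s["grip_width"],4),"ff",round(s["finger_force"],1))
E
python3 - <<'E'
from h import *
f=bot.grab_frame("top"); w=bot.grab_frame("wrist"); print(w["mount"].round(4),w["fovy"],w["cx"],w["cy"])
def A(x,y,ox,oy): return ((x+.5)/7-.5+ox,(y+.5)/7-.5+oy)
c=np.array([pix2w(f,A(*p,220,145),.008) for p in [(35,130),(230,88),(320,438),(118,492)]])
print("cradle",c.round(4),np.linalg.norm(c-np.roll(c,-1,0),axis=1).round(3),c.mean(0))
d=(c[0]+c[1]-c[2]-c[3]);print("yaw",np.arctan2(d[1],d[0]))
q=np.array([pix2w(f,A(x-385,y,100,175),.03) for x,y in [(573,243),(645,300)]])
n=np.array([pix2w(f,A(x-385,y,100,175),.018) for x,y in [(700,88),(778,138)]])
print("tail",q.round(4),"nose",n.round(4)); d=q.mean(0)-n.mean(0); print(np.linalg.norm(d[:2]),np.arctan2(d[1],d[0]),(q.mean(0)+n.mean(0))/2)
t=np.array([pix2w(f,p,.03) for p in [(333,177),(382,186),(373,243),(320,235)]]);print(t.round(3),t.mean(0),np.linalg.norm(t-np.roll(t,-1,0),axis=1).round(3))
b=np.array([pix2w(f,p,.008) for p in [(151,236),(190,229),(210,303),(168,315)]]);print("B",np.linalg.norm(b-np.roll(b,-1,0),axis=1).round(3))
E
```

```text
[[-1.000e-04 -9.547e-01 -2.975e-01  7.560e-02]
 [ 1.000e+00 -2.000e-04  4.000e-04  7.000e-04]
 [-5.000e-04 -2.975e-01  9.547e-01 -1.433e-01]
 [ 0.000e+00  0.000e+00  0.000e+00  1.000e+00]] 58.485141108979796 263.859530607542 189.66803178762206
cradle [[ 0.6229  0.084   0.008 ]
 [ 0.6455 -0.0014  0.008 ]
 [ 0.4892 -0.0465  0.008 ]
 [ 0.4623  0.0397  0.008 ]] [0.088 0.163 0.09  0.167] [0.55497631 0.0189488  0.008     ]
yaw 0.2746783546028232
tail [[0.4629 0.3672 0.03  ]
 [0.4396 0.3342 0.03  ]] nose [[0.5353 0.3222 0.018 ]
 [0.5144 0.2865 0.018 ]]
0.08697126556941559 2.5795560003313067 [0.48806313 0.32751318 0.024     ]
[[ 0.585 -0.248  0.03 ]
 [ 0.563 -0.395  0.03 ]
 [ 0.39  -0.365  0.03 ]
 [ 0.408 -0.21   0.03 ]] [ 0.48649499 -0.30439085  0.03      ] [0.149 0.175 0.156 0.182]
B [0.118 0.225 0.125 0.236]
```

Cradle A measures about 166 x 90 mm, so it is the one meant (170 x 92). B is 230 x 120. Now I'll plan the approach.

```bash
python3 - <<'E'
from h import *
plan([.507,.005,.16],.275,32)
E
```

```text
[[-0.49,-0.44,0.07,0.97,1.0],[-0.52,-0.41,0.07,0.97,1.0],[-0.55,-0.36,0.07,0.97,1.0],[-0.57,-0.32,0.07,0.97,1.0],[-0.6,-0.27,0.07,0.97,1.0],[-0.62,-0.23,0.07,0.97,1.0],[-0.63,-0.18,0.07,0.97,1.0],[-0.65,-0.13,0.07,0.97,1.0],[-0.65,-0.08,0.07,0.97,1.0],[-0.66,-0.03,0.07,0.97,1.0],[-0.66,0.02,0.07,0.97,1.0],[-0.65,0.07,0.07,0.97,1.0],[-0.65,0.12,0.07,0.97,1.0],[-0.64,0.17,0.07,0.97,1.0],[-0.62,0.22,0.07,0.97,1.0],[-0.6,0.27,0.07,0.97,1.0],[-0.58,0.31,0.07,0.97,1.0],[-0.55,0.36,0.07,0.97,1.0],[-0.52,0.4,0.07,0.97,1.0],[-0.49,0.44,0.07,0.97,1.0],[-0.46,0.47,0.07,0.97,1.0],[-0.42,0.51,0.07,0.97,1.0],[-0.38,0.54,0.07,0.97,1.0],[-0.33,0.57,0.07,0.97,1.0],[-0.29,0.59,0.07,0.97,1.0],[-0.24,0.61,0.07,0.97,1.0],[-0.2,0.63,0.07,0.97,1.0],[-0.15,0.64,0.07,0.97,1.0],[-0.1,0.65,0.07,0.97,1.0],[-0.05,0.66,0.07,0.97,1.0],[0.01,0.66,0.07,0.97,1.0],[0.06,0.66,0.07,0.97,1.0]] max 0.97
```

Call:
jog_arm(
  motion=[
    [-0.5, -0.44, 0.07, 0.97, 1],
    [-0.52, -0.4, 0.07, 0.97, 1],
    [-0.55, -0.36, 0.07, 0.97, 1],
    [-0.57, -0.32, 0.07, 0.97, 1],
    [-0.6, -0.27, 0.07, 0.97, 1],
    [-0.62, -0.23, 0.07, 0.97, 1],
    [-0.63, -0.18, 0.07, 0.97, 1],
    [-0.65, -0.13, 0.07, 0.97, 1],
    [-0.65, -0.08, 0.07, 0.97, 1],
    [-0.66, -0.03, 0.07, 0.97, 1],
    [-0.66, 0.02, 0.07, 0.97, 1],
  ],
)

```text
clock: 1.35
position: [0.3319, 0.3799, 0.2081]
tool_rot: [3.142, -0.0, 1.892]
force: [0.1, 0.7, 0.9]
grip_width: 0.0854
finger_force: 0.0
```

Call:
jog_arm(
  motion=[
    [-0.65, 0.07, 0.07, 0.97, 1],
    [-0.65, 0.12, 0.07, 0.97, 1],
    [-0.64, 0.17, 0.07, 0.97, 1],
    [-0.62, 0.22, 0.07, 0.97, 1],
    [-0.6, 0.27, 0.07, 0.97, 1],
    [-0.58, 0.31, 0.07, 0.97, 1],
    [-0.55, 0.36, 0.07, 0.97, 1],
    [-0.52, 0.4, 0.07, 0.97, 1],
    [-0.49, 0.44, 0.07, 0.97, 1],
    [-0.46, 0.47, 0.07, 0.97, 1],
    [-0.42, 0.51, 0.07, 0.97, 1],
  ],
)

```text
clock: 2.45
position: [0.4232, 0.1818, 0.1849]
tool_rot: [3.142, 0.0, 1.035]
force: [-0.3, 0.1, 0.2]
grip_width: 0.0853
finger_force: 0.0
```

Call:
jog_arm(
  motion=[
    [-0.38, 0.54, 0.07, 0.97, 1],
    [-0.33, 0.57, 0.07, 0.97, 1],
    [-0.29, 0.59, 0.07, 0.97, 1],
    [-0.24, 0.61, 0.07, 0.97, 1],
    [-0.2, 0.63, 0.07, 0.97, 1],
    [-0.15, 0.64, 0.07, 0.97, 1],
    [-0.1, 0.65, 0.07, 0.97, 1],
    [-0.05, 0.66, 0.07, 0.97, 1],
    [0.01, 0.66, 0.07, 0.97, 1],
    [0.06, 0.66, 0.07, 0.97, 1],
    [0, 0, 0, 0, 1],
  ],
)

```text
clock: 3.55
position: [0.5057, 0.0004, 0.1638]
tool_rot: [3.14, 0.0, 0.257]
force: [-0.1, -0.3, 0.1]
grip_width: 0.0857
finger_force: 0.0
```

```bash
python3 - <<'E'
from h import *
say(); s=bot.observe(); f=bot.grab_frame("wrist"); im=f["pixels"][:,:,::-1].copy()
np.savez("w1.npz",pos=s["position"],rot=s["tool_rot"])
cv2.imwrite("pics/w1.png",cv2.resize(im,(768,576),interpolation=cv2.INTER_CUBIC))
E
```

```text
3.55 [5.057e-01 4.000e-04 1.638e-01] [3.14  0.    0.257] F [-0.1 -0.3  0.1] w 0.0857 ff 0.0
```

View pics/w1.png

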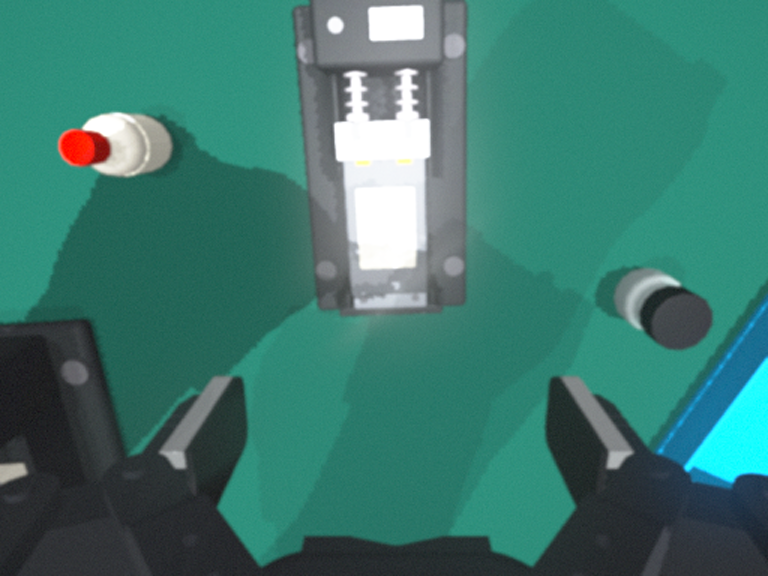

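The wrist view shows the cradle, with base corners at (318,310) and (466,304), the pack top running from (342,165)/(427,165) to its step, and the carriage hood at y=120–160.

```bash
python3 - <<'E'
from h import *
f=bot.grab_frame("wrist"); z=np.load("w1.npz"); s=dict(position=z["pos"],tool_rot=z["rot"])
P=lambda x,y,h: pix2w(f,((x+.5)/1.5-.5,(y+.5)/1.5-.5),h,s)
base=[P(*p,.008) for p in [(318,310),(466,304),(294,8)]]
noset=[P(*p,.040) for p in [(350,308),(427,307)]]
top=[P(*p,.052) for p in [(343,165),(428,165),(348,290),(429,288)]]
hood=[P(*p,.062) for p in [(335,121),(430,121)]]
hs=[P(*p,.062) for p in [(316,66),(441,66)]]
for n,v in [("base",base),("nose",noset),("top",top),("hoodback",hood),("house",hs)]: print(n,np.array(v).round(4).tolist())
b=np.array(base);print(np.linalg.norm(b[0]-b[1]),np.arctan2(*(b[2]-b[0])[[1,0]]),np.arctan2(*( (b[0]-b[1]))[[1,0]])-np.pi/2)
d=(np.array(top[0])+top[1]-noset[0]-noset[1])/2;print("packyaw",np.arctan2(d[1],d[0]))
y=.262;u=np.array([np.cos(y),np.sin(y),0]);v=np.array([-np.sin(y),np.cos(y),0])
for n,l in [("base",base),("nose",noset),("top",top),("hood",hood),("house",hs)]: print(n,[((p-np.array([.555,.019,0]))@u*1e3).round(1).item() for p in l],[((p-np.array([.555,.019,0]))@v*1e3).round(1).item() for p in l])
E
```

```text
base [[0.4617, 0.0389, 0.008], [0.4887, -0.0484, 0.008], [0.6224, 0.0863, 0.008]]
nose [[0.4799, 0.0201, 0.04], [0.4913, -0.0208, 0.04]]
top [[0.5552, 0.0402, 0.052], [0.5656, 0.0004, 0.052], [0.4938, 0.0234, 0.052], [0.5056, -0.0171, 0.052]]
hoodback [[0.5742, 0.0473, 0.062], [0.5852, 0.0056, 0.062]]
house [[0.5946, 0.0605, 0.062], [0.6086, 0.0073, 0.062]]
0.09142408893588946 0.2870358778408883 0.2997930483747502
packyaw 0.2696264366199487
base [-84.9, -81.5, 82.6] [43.4, -48.0, 47.6]
nose [-72.2, -71.8] [20.5, -21.9]
top [5.6, 5.5, -57.9, -57.1] [20.5, -20.7, 20.1, -22.1]
hood [25.9, 25.7] [22.4, -20.7]
house [49.0, 48.8] [29.9, -25.2]
```

```bash
python3 - <<'E'
from h import *
plan([.5092,.0057,.0225],.272,7)
E
```

```text
[[0.02,-0.01,0.67,-0.01,1.0],[0.02,-0.01,0.67,-0.01,1.0],[0.02,-0.01,0.67,-0.01,1.0],[0.02,-0.01,0.67,-0.01,1.0],[0.02,-0.01,0.67,-0.01,1.0],[0.02,-0.01,0.67,-0.01,1.0],[0.02,-0.01,0.67,-0.01,1.0]] max 0.67
```

Call:
jog_arm(
  motion=[
    [0.02, -0.01, 0.67, -0.08, 1],
    [0.02, -0.01, 0.67, 0, 1],
    [0.02, -0.01, 0.67, 0, 1],
    [0.02, -0.01, 0.67, 0, 1],
    [0.02, -0.01, 0.67, 0, 1],
    [0.02, -0.01, 0.67, 0, 1],
    [0.02, -0.01, 0.67, 0, 1],
    [0, 0, 0, 0, 1],
    [0, 0, 0, 0, 1],
  ],
)

```text
clock: 4.55
position: [0.5083, 0.0068, 0.0238]
tool_rot: [-3.141, 0.0, 0.272]
force: [-0.2, -0.2, 0.6]
grip_width: 0.0854
finger_force: 0.0
```

Call:
jog_arm(
  motion=[
    [0, 0, 0.03, 0, 0],
    [0, 0, 0, 0, 0],
    [0, 0, 0, 0, 0],
    [0, 0, 0, 0, 0],
    [0, 0, 0, 0, 0],
    [0, 0, 0, 0, 0],
    [0, 0, 0, 0, 0],
    [0, 0, 0, 0, 0],
  ],
  newtons=25,
)

```text
clock: 5.35
position: [0.5088, 0.0066, 0.0231]
tool_rot: [3.141, -0.001, 0.272]
force: [-1.1, -0.7, 9.1]
grip_width: 0.0395
finger_force: 25.4
```

```bash
python3 - <<'E'
from h import *
say(); s=bot.observe(); f=bot.grab_frame("wrist"); im=f["pixels"][:,:,::-1].copy()
cv2.imwrite("pics/w2.png",cv2.resize(im,(768,576),interpolation=cv2.INTER_CUBIC))
E
```

```text
5.35 [0.5088 0.0066 0.0231] [ 3.141e+00 -1.000e-03  2.720e-01] F [-1.1 -0.7  9.1] w 0.0395 ff 25.4
```

View pics/w2.png

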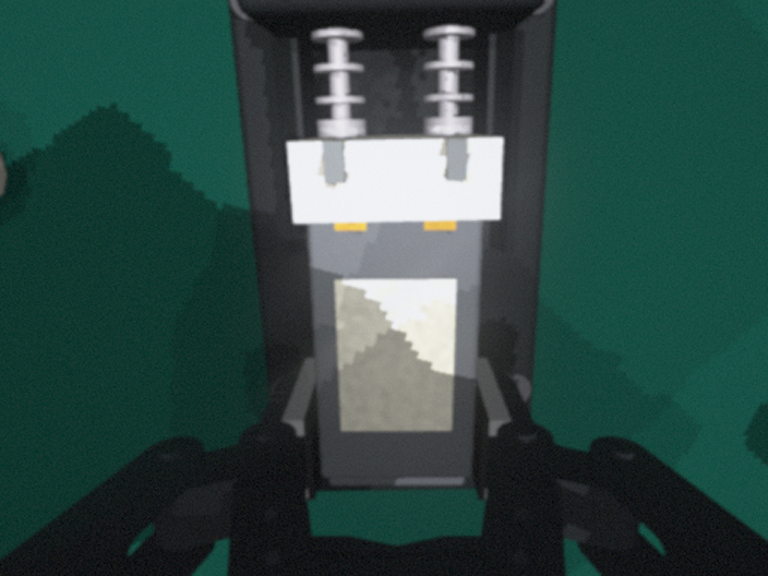

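The pack is gripped 20 mm nose-side of its middle (grip 39.5 mm wide), label rows 280–431, hood front edge at row 222. Now I'll press the carriage back a bit and raise the nose.

Call:
jog_arm(
  motion=[
    [0.1, 0, 0, 0, 0],
    [0.07, 0, -0.05, 0, 0],
    [0.02, 0, -0.07, 0, 0],
    [0.02, 0, -0.07, 0, 0],
    [0.02, 0, -0.07, 0, 0],
    [0.02, 0, -0.07, 0, 0],
    [0.02, 0, -0.07, 0, 0],
    [0.02, 0, -0.07, 0, 0],
    [0.02, 0, -0.07, 0, 0],
    [0, 0, 0, 0, 0],
  ],
)

```text
clock: 6.4
position: [0.5159, 0.0091, 0.0385]
tool_rot: [-3.141, 0.003, 0.272]
force: [-5.4, -1.3, -4.6]
grip_width: 0.0396
finger_force: 26.2
```

```bash
python3 - <<'E'
from h import *
say(); f=bot.grab_frame("wrist"); im=f["pixels"][:,:,::-1]; g=bot.grab_frame("scene")["pixels"][:,:,::-1]
a=cv2.resize(im,(512,384)); b=cv2.resize(g[165:245,215:300],None,fx=4.8,fy=4.8,interpolation=cv2.INTER_CUBIC)[:384,:288]
cv2.imwrite("pics/w3.png",np.hstack([a,b]))
E
```

```text
6.4 [0.5159 0.0091 0.0385] [-3.141e+00  3.000e-03  2.720e-01] F [-5.4 -1.3 -4.6] w 0.0396 ff 26.2
```

View pics/w3.png

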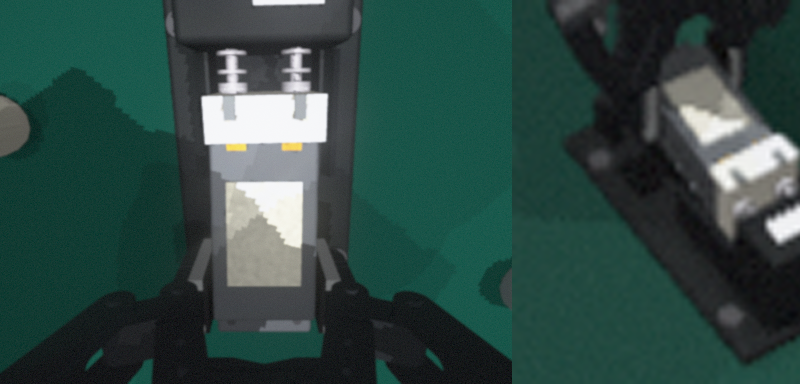

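The nose is up about 13°, the tail is still under the hood, and forces are low. Next I'll pull back and out, then lift.

Call:
jog_arm(
  motion=[
    [-0.2, 0, -0.02, 0, 0],
    [-0.2, 0, -0.02, 0, 0],
    [-0.2, 0, -0.02, 0, 0],
    [-0.2, 0, -0.02, 0, 0],
    [-0.2, 0, -0.02, 0, 0],
    [-0.2, 0, -0.02, 0, 0],
    [0, 0, -0.2, 0, 0],
    [0, 0, -0.5, 0, 0],
    [0, 0, -0.8, 0, 0],
    [0, 0, -0.8, 0, 0],
    [0, 0, -0.7, 0, 0],
    [0, 0, 0, 0, 0],
  ],
)

```text
clock: 7.7
position: [0.484, -0.0004, 0.1347]
tool_rot: [3.141, -0.004, 0.272]
force: [0.8, -0.2, -1.7]
grip_width: 0.0395
finger_force: 26.7
```

```bash
python3 - <<'E'
from h import *
say(); f=bot.grab_frame("wrist"); im=f["pixels"][:,:,::-1]; cv2.imwrite("pics/hold.png",im)
# tray centre (.4865,-.304); yaw of long side
plan([.475,-.304,.11],.272-.16,16,0)
E
```

```text
7.7 [ 4.840e-01 -4.000e-04  1.347e-01] [ 3.141 -0.004  0.272] F [ 0.8 -0.2 -1.7] w 0.0395 ff 26.7
[[-0.19,0.6,0.05,0.13,0.0],[-0.18,0.61,0.05,0.13,0.0],[-0.18,0.61,0.05,0.13,0.0],[-0.17,0.61,0.05,0.13,0.0],[-0.16,0.61,0.05,0.13,0.0],[-0.16,0.61,0.05,0.13,0.0],[-0.15,0.62,0.05,0.13,0.0],[-0.14,0.62,0.05,0.13,0.0],[-0.14,0.62,0.05,0.13,0.0],[-0.13,0.62,0.05,0.13,0.0],[-0.13,0.62,0.05,0.13,0.0],[-0.12,0.62,0.05,0.13,0.0],[-0.11,0.62,0.05,0.13,0.0],[-0.11,0.62,0.05,0.13,0.0],[-0.1,0.63,0.05,0.13,0.0],[-0.09,0.63,0.05,0.13,0.0]] max 0.63
```

Call:
jog_arm(
  motion=[
    [-0.19, 0.6, 0, 0.34, 0],
    [-0.18, 0.6, 0, 0.34, 0],
    [-0.17, 0.61, 0, 0.34, 0],
    [-0.15, 0.62, 0, 0.34, 0],
    [-0.13, 0.62, 0.05, 0.34, 0],
    [-0.12, 0.62, 0.05, 0.34, 0],
    [-0.1, 0.63, 0.05, 0.34, 0],
    [-0.08, 0.63, 0.05, 0.34, 0],
    [-0.07, 0.63, 0.05, 0.34, 0],
    [-0.05, 0.63, 0.05, 0.34, 0],
    [-0.03, 0.63, 0.05, 0.34, 0],
    [-0.01, 0.63, 0.05, 0.34, 0],
  ],
)

```text
clock: 8.95
position: [0.4713, -0.2286, 0.1193]
tool_rot: [-3.141, 0.001, -0.056]
force: [-0.2, -0.2, -1.7]
grip_width: 0.0394
finger_force: 26.7
```

Call:
jog_arm(
  motion=[
    [0, 0.63, 0.1, 0.34, 0],
    [0.02, 0.63, 0.1, 0.34, 0],
    [0.04, 0.63, 0.1, 0.34, 0],
    [0.06, 0.63, 0.1, 0.34, 0],
    [0, 0, 0.3, 0, 0],
    [0, 0, 0, 0, 0],
  ],
)

```text
clock: 9.55
position: [0.4673, -0.3032, 0.0975]
tool_rot: [-3.141, 0.002, -0.164]
force: [0.8, 0.8, -1.9]
grip_width: 0.0395
finger_force: 26.6
```

```bash
python3 - <<'E'
from h import *
say(); plan([.467,-.304,.03],-.16,7,0)
f=bot.grab_frame("wrist"); im=f["pixels"][:,:,::-1]; g=bot.grab_frame("top")["pixels"][:,:,::-1]
cv2.imwrite("pics/w4.png",np.hstack([cv2.resize(im,(512,384)),cv2.resize(g[160:256,310:382],None,fx=4,fy=4)]))
E
```

```text
9.55 [ 0.4673 -0.3032  0.0975] [-3.141e+00  2.000e-03 -1.640e-01] F [ 0.8  0.8 -1.9] w 0.0395 ff 26.6
[[-0.0,0.0,0.32,-0.01,0.0],[-0.0,0.0,0.32,-0.01,0.0],[-0.0,0.0,0.32,-0.01,0.0],[-0.0,0.0,0.32,-0.01,0.0],[-0.0,0.0,0.32,-0.01,0.0],[-0.0,0.0,0.32,-0.01,0.0],[-0.0,0.0,0.32,-0.01,0.0]] max 0.32
```

View pics/w4.png

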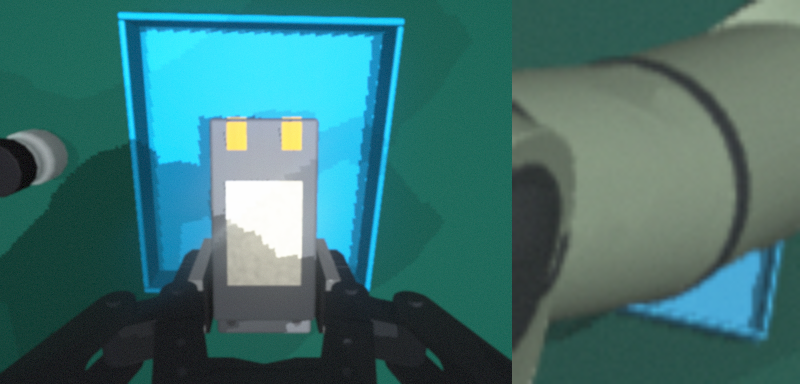

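Call:
jog_arm(
  motion=[
    [0, 0, 0.4, 0, 0],
    [0, 0, 0.6, 0, 0],
    [0, 0, 0.6, 0, 0],
    [0, 0, 0.5, 0, 0],
    [0, 0, 0.15, 0, 0],
    [-0.02, 0, 0.12, 0, 0],
    [-0.02, 0, 0.12, 0, 0],
    [-0.03, 0, 0.12, 0, 0],
    [-0.03, 0, 0.12, 0, 0],
    [-0.03, 0, 0.12, 0, 0],
    [-0.03, 0, 0.1, 0, 0],
    [0, 0, 0.06, 0, 0],
  ],
)

```text
clock: 10.85
position: [0.4629, -0.3029, 0.009]
tool_rot: [-3.141, 0.0, -0.164]
force: [-3.1, 1.6, 5.6]
grip_width: 0.0398
finger_force: 27.8
```

Call:
jog_arm(
  motion=[
    [0, 0, 0.06, 0, 0],
    [0, 0, 0.03, 0, 0],
    [0, 0, 0, 0, 0],
    [0, 0, 0, 0, 0],
  ],
)

```text
clock: 11.25
position: [0.4633, -0.303, 0.0064]
tool_rot: [3.141, -0.0, -0.163]
force: [-1.7, 0.3, 2.5]
grip_width: 0.0394
finger_force: 27.5
```

Call:
jog_arm(
  motion=[
    [0, 0, 0, 0, 0.75],
    [0, 0, 0, 0, 0.75],
    [0, 0, 0, 0, 0.75],
    [0, 0, -0.3, 0, 0.75],
    [0, 0, -0.7, 0, 1],
    [0, 0, -0.9, 0, 1],
    [0, 0, -0.9, 0, 1],
    [0, 0, -0.9, 0, 1],
    [0, 0, -0.7, 0, 1],
  ],
)

```text
clock: 12.15
position: [0.4635, -0.303, 0.1404]
tool_rot: [3.141, -0.001, -0.164]
force: [-1.0, 0.7, -0.3]
grip_width: 0.0857
finger_force: 0.0
```

```bash
python3 - <<'E'
from h import *
say()
# hover for pack_next: origin (.488,.3275) yaw 2.58; stop 60 mm nose-side at z .17
u=np.array([np.cos(2.55),np.sin(2.55)]); c=np.array([.488,.3275])-.02*u; print(c)
plan([*c,.16],2.55,34)
E
```

```text
12.15 [ 0.4635 -0.303   0.1404] [ 3.141e+00 -1.000e-03 -1.640e-01] F [-1.   0.7 -0.3] w 0.0857 ff 0.0
[0.50460107 0.31634633]
[[-0.06,-0.61,-0.02,-1.0,1.0],[-0.01,-0.61,-0.02,-1.0,1.0],[0.04,-0.61,-0.02,-1.0,1.0],[0.09,-0.6,-0.02,-1.0,1.0],[0.13,-0.59,-0.02,-1.0,1.0],[0.18,-0.58,-0.02,-1.0,1.0],[0.23,-0.56,-0.02,-1.0,1.0],[0.27,-0.54,-0.02,-1.0,1.0],[0.31,-0.52,-0.02,-1.0,1.0],[0.35,-0.49,-0.02,-1.0,1.0],[0.39,-0.47,-0.02,-1.0,1.0],[0.43,-0.43,-0.02,-1.0,1.0],[0.46,-0.4,-0.02,-1.0,1.0],[0.49,-0.36,-0.02,-1.0,1.0],[0.52,-0.32,-0.02,-1.0,1.0],[0.54,-0.28,-0.02,-1.0,1.0],[0.56,-0.23,-0.02,-1.0,1.0],[0.58,-0.19,-0.02,-1.0,1.0],[0.59,-0.14,-0.02,-1.0,1.0],[0.6,-0.09,-0.02,-1.0,1.0],[0.61,-0.04,-0.02,-1.0,1.0],[0.61,0.0,-0.02,-1.0,1.0],[0.61,0.05,-0.02,-1.0,1.0],[0.6,0.1,-0.02,-1.0,1.0],[0.59,0.15,-0.02,-1.0,1.0],[0.58,0.2,-0.02,-1.0,1.0],[0.56,0.24,-0.02,-1.0,1.0],[0.54,0.28,-0.02,-1.0,1.0],[0.51,0.33,-0.02,-1.0,1.0],[0.49,0.37,-0.02,-1.0,1.0],[0.46,0.4,-0.02,-1.0,1.0],[0.42,0.44,-0.02,-1.0,1.0],[0.39,0.47,-0.02,-1.0,1.0],[0.35,0.5,-0.02,-1.0,1.0]] max 1.0
```

Call:
jog_arm(
  motion=[
    [-0.06, -0.61, -0.02, -1, 1],
    [-0.01, -0.61, -0.02, -1, 1],
    [0.04, -0.61, -0.02, -1, 1],
    [0.09, -0.6, -0.02, -1, 1],
    [0.13, -0.59, -0.02, -1, 1],
    [0.18, -0.58, -0.02, -1, 1],
    [0.23, -0.56, -0.02, -1, 1],
    [0.27, -0.54, -0.02, -1, 1],
    [0.31, -0.52, -0.02, -1, 1],
    [0.35, -0.49, -0.02, -1, 1],
    [0.39, -0.47, -0.02, -1, 1],
    [0.43, -0.43, -0.02, -1, 1],
  ],
)

```text
clock: 13.35
position: [0.4778, -0.0832, 0.1456]
tool_rot: [3.142, 0.0, 0.803]
force: [0.5, 0.4, -0.4]
grip_width: 0.0855
finger_force: 0.0
```

Call:
jog_arm(
  motion=[
    [0.46, -0.4, -0.02, -1, 1],
    [0.49, -0.36, -0.02, -1, 1],
    [0.52, -0.32, -0.02, -1, 1],
    [0.54, -0.28, -0.02, -1, 1],
    [0.56, -0.23, -0.02, -1, 1],
    [0.58, -0.19, -0.02, -1, 1],
    [0.59, -0.14, -0.02, -1, 1],
    [0.6, -0.09, -0.02, -1, 1],
    [0.61, -0.04, -0.02, -1, 1],
    [0.61, 0, -0.02, -1, 1],
    [0.61, 0.05, -0.02, -1, 1],
    [0.6, 0.1, -0.02, -1, 1],
  ],
)

```text
clock: 14.55
position: [0.4909, 0.1357, 0.1527]
tool_rot: [3.142, 0.0, 1.763]
force: [0.1, 0.5, -0.2]
grip_width: 0.0855
finger_force: 0.0
```

Call:
jog_arm(
  motion=[
    [0.59, 0.15, -0.02, -1, 1],
    [0.58, 0.2, -0.02, -1, 1],
    [0.56, 0.24, -0.02, -1, 1],
    [0.54, 0.28, -0.02, -1, 1],
    [0.51, 0.33, -0.02, -1, 1],
    [0.49, 0.37, -0.02, -1, 1],
    [0.46, 0.4, -0.02, -1, 1],
    [0.42, 0.44, -0.02, -1, 1],
    [0.39, 0.47, -0.02, -1, 1],
    [0.35, 0.5, -0.02, -1, 1],
    [0, 0, 0, 0, 1],
    [0, 0, 0, 0, 1],
  ],
)

```text
clock: 15.75
position: [0.5014, 0.3171, 0.1585]
tool_rot: [-3.141, -0.0, 2.558]
force: [-0.6, -0.8, -0.1]
grip_width: 0.0854
finger_force: 0.0
```

```bash
python3 - <<'E'
from h import *
say(); s=bot.observe(); f=bot.grab_frame("wrist"); im=f["pixels"][:,:,::-1].copy()
np.savez("w5.npz",pos=s["position"],rot=s["tool_rot"])
g=bot.grab_frame("top")["pixels"][:,:,::-1]
cv2.imwrite("pics/w5.png",np.hstack([cv2.resize(im,(576,432),interpolation=cv2.INTER_CUBIC),cv2.resize(g[165:255,312:388],(224,432))]))
E
```

```text
15.75 [0.5014 0.3171 0.1585] [-3.141 -0.     2.558] F [-0.6 -0.8 -0.1] w 0.0854 ff 0.0
```

View pics/w5.png

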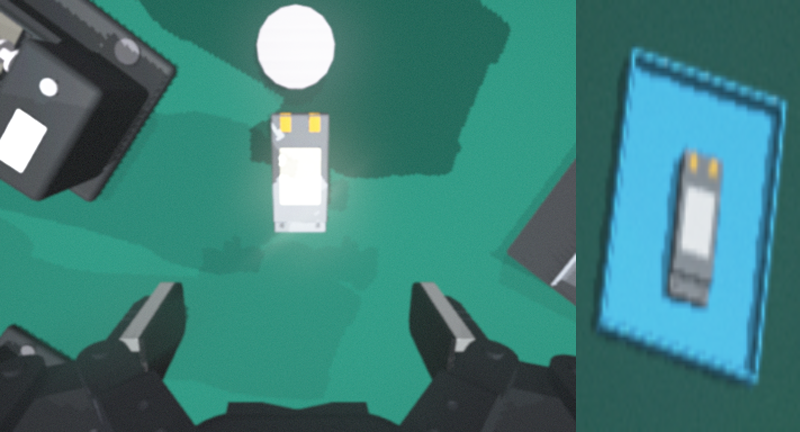

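The charged pack lies flat in the tray. The waiting pack's tail corners are at (271,115) and (328,115), its nose at (276,232) and (326,231), and the reel is at (296,47).

```bash
python3 - <<'E'
from h import *
f=bot.grab_frame("wrist"); z=np.load("w5.npz"); s=dict(position=z["pos"],tool_rot=z["rot"])
P=lambda x,y,h: pix2w(f,((x+.5)/1.125-.5,(y+.5)/1.125-.5),h,s)
t=np.array([P(271,115,.03),P(328,115,.03)]);n=np.array([P(276,232,.018),P(326,231,.018)])
d=(t.mean(0)-n.mean(0))[:2];yaw=np.arctan2(d[1],d[0]);c=((t+n)/2).mean(0)[:2];u=d/np.linalg.norm(d)
print(np.linalg.norm(d),np.linalg.norm(t[0]-t[1]),np.linalg.norm(n[0]-n[1]),yaw,c,"spool",P(296,47,.044))
# same bias check: tail-based origin
print(t.mean(0)[:2]-.045*u)
g=c-.02*u-.001*u;print(g);plan([*g,.004],yaw,7)
E
```

```text
0.08899686495780701 0.038955402105116686 0.039090995740035 2.5737737614861045 [0.48892957 0.32927226] spool [0.41556058 0.37409117 0.044     ]
[0.48935243 0.32900251]
[0.50663417 0.31797857]
[[-0.01,0.02,0.74,-0.03,1.0],[-0.01,0.02,0.74,-0.03,1.0],[-0.01,0.02,0.74,-0.03,1.0],[-0.01,0.02,0.74,-0.03,1.0],[-0.01,0.02,0.74,-0.03,1.0],[-0.01,0.02,0.74,-0.03,1.0],[-0.01,0.02,0.74,-0.03,1.0]] max 0.74
```

Call:
jog_arm(
  motion=[
    [-0.02, 0.02, 0.74, -0.05, 1],
    [-0.02, 0.02, 0.74, -0.05, 1],
    [-0.02, 0.02, 0.74, -0.05, 1],
    [-0.02, 0.02, 0.74, -0.05, 1],
    [-0.02, 0.02, 0.74, 0, 1],
    [-0.01, 0.02, 0.74, 0, 1],
    [0, 0, 0.68, 0, 1],
    [0, 0, 0, 0, 1],
    [0, 0, 0, 0, 1],
  ],
)

```text
clock: 16.8
position: [0.5066, 0.3177, 0.0055]
tool_rot: [-3.141, 0.0, 2.572]
force: [-0.1, 1.7, 1.0]
grip_width: 0.0853
finger_force: 0.0
```

Call:
jog_arm(
  motion=[
    [0, 0, 0, 0, 0],
    [0, 0, 0, 0, 0],
    [0, 0, 0, 0, 0],
    [0, 0, 0, 0, 0],
    [0, 0, 0, 0, 0],
    [0, 0, 0, 0, 0],
    [0, 0, 0, 0, 0],
  ],
  newtons=25,
)

```text
clock: 17.5
position: [0.5067, 0.3182, 0.0059]
tool_rot: [3.141, 0.0, 2.573]
force: [-1.4, -1.2, 8.4]
grip_width: 0.0401
finger_force: 24.9
```

```bash
python3 - <<'E'
from h import *
say(); f=bot.grab_frame("wrist"); im=f["pixels"][:,:,::-1]; cv2.imwrite("pics/n_full.png",im)
a=cv2.imread("pics/w2.png"); 
cv2.imwrite("pics/w6.png",np.hstack([cv2.resize(a,(512,384))[100:384,130:390],im[60:344,130:390]]))
E
```

```text
17.5 [0.5067 0.3182 0.0059] [3.141 0.    2.573] F [-1.4 -1.2  8.4] w 0.0401 ff 24.9
```

View pics/w6.png

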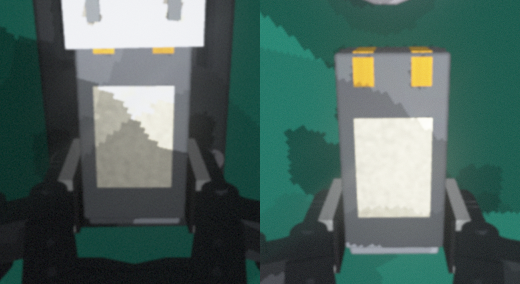

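Pack_next is gripped, but about 5 mm higher on its side than the first one was. I'll reopen and take it lower.

Call:
jog_arm(
  motion=[
    [0, 0, 0, 0, 0.75],
    [0, 0, 0, 0, 0.75],
    [0, 0, 0.1, 0, 0.75],
    [0, 0, 0.04, 0, 0.75],
    [0, 0, 0, 0, 0],
    [0, 0, 0, 0, 0],
    [0, 0, 0, 0, 0],
    [0, 0, 0, 0, 0],
    [0, 0, 0, 0, 0],
    [0, 0, 0, 0, 0],
  ],
  newtons=25,
)

```text
clock: 18.55
position: [0.5064, 0.318, 0.0009]
tool_rot: [-3.141, -0.0, 2.573]
force: [0.1, -0.7, -0.7]
grip_width: 0.0397
finger_force: 25.4
```

```bash
python3 - <<'E'
from h import *
say(); s=bot.observe(); f=bot.grab_frame("wrist"); im=f["pixels"][:,:,::-1]
cv2.imwrite("pics/n2.png",im); a=cv2.imread("pics/w2.png")
a=cv2.resize(a,(512,384),interpolation=cv2.INTER_AREA)
for n,i,z,top in [("done",a,.0231,.052),("next",im,s["position"][2],.030)]:
    col=i[:,240:285].astype(float).mean((1,2)); g=np.diff(col); r0=150+np.argmax(g[150:215]); r1=240+np.argmin(g[240:310])
    st=dict(position=np.array([0,0,z]),tool_rot=np.array([np.pi,0,0]))
    print(n,r0,r1,[pix2w(f,(256,r+.5),top,st)[0].round(4) for r in (r0,r1)])
plan([.62,.15,.17],.272,29,0)
E
```

```text
18.55 [0.5064 0.318  0.0009] [-3.141 -0.     2.573] F [ 0.1 -0.7 -0.7] w 0.0397 ff 25.4
done 185 287 [np.float64(0.0416), np.float64(0.0008)]
next 181 284 [np.float64(0.0431), np.float64(0.0023)]
[[-0.21,-0.09,-0.19,0.99,0.0],[-0.22,-0.08,-0.19,0.99,0.0],[-0.23,-0.06,-0.19,0.99,0.0],[-0.23,-0.04,-0.19,0.99,0.0],[-0.23,-0.02,-0.19,0.99,0.0],[-0.23,-0.0,-0.19,0.99,0.0],[-0.23,0.02,-0.19,0.99,0.0],[-0.23,0.03,-0.19,0.99,0.0],[-0.23,0.05,-0.19,0.99,0.0],[-0.22,0.07,-0.19,0.99,0.0],[-0.22,0.09,-0.19,0.99,0.0],[-0.21,0.1,-0.19,0.99,0.0],[-0.2,0.12,-0.19,0.99,0.0],[-0.19,0.14,-0.19,0.99,0.0],[-0.18,0.15,-0.19,0.99,0.0],[-0.17,0.16,-0.19,0.99,0.0],[-0.15,0.18,-0.19,0.99,0.0],[-0.14,0.19,-0.19,0.99,0.0],[-0.12,0.2,-0.19,0.99,0.0],[-0.11,0.21,-0.19,0.99,0.0],[-0.09,0.22,-0.19,0.99,0.0],[-0.07,0.22,-0.19,0.99,0.0],[-0.05,0.23,-0.19,0.99,0.0],[-0.04,0.23,-0.19,0.99,0.0],[-0.02,0.23,-0.19,0.99,0.0],[0.0,0.23,-0.19,0.99,0.0],[0.02,0.23,-0.19,0.99,0.0],[0.04,0.23,-0.19,0.99,0.0],[0.06,0.23,-0.19,0.99,0.0]] max 0.99
```

Grip height matches now, and this pack sits 1.5 mm further to tool +x than the first one did. First I'll lift it clear, then carry it to behind the spring housing. There I can press the nose up on the housing top to get the tail-low tilt.

Call:
jog_arm(
  motion=[
    [0, 0, -0.5, 0, 0],
    [0, 0, -0.8, 0, 0],
    [0, 0, -0.9, 0, 0],
    [0, 0, -0.9, 0, 0],
    [0, 0, -0.3, 0, 0],
  ],
)

```text
clock: 19.1
position: [0.5075, 0.3187, 0.1064]
tool_rot: [3.138, 0.001, 2.573]
force: [-0.0, 0.0, -1.8]
grip_width: 0.0394
finger_force: 25.9
```

```bash
python3 - <<'E'
from h import *
say(); plan([.6518,.0465,.105],.272,29,0)
E
```

```text
19.1 [0.5075 0.3187 0.1064] [3.138e+00 1.000e-03 2.573e+00] F [-0.   0.  -1.8] w 0.0394 ff 25.9
[[-0.31,-0.17,0.0,0.99,0.0],[-0.32,-0.15,0.0,0.99,0.0],[-0.33,-0.12,0.0,0.99,0.0],[-0.34,-0.1,0.0,0.99,0.0],[-0.35,-0.07,0.0,0.99,0.0],[-0.35,-0.04,0.0,0.99,0.0],[-0.35,-0.01,0.0,0.99,0.0],[-0.35,0.01,0.0,0.99,0.0],[-0.35,0.04,0.0,0.99,0.0],[-0.35,0.07,0.0,0.99,0.0],[-0.34,0.1,0.0,0.99,0.0],[-0.33,0.12,0.0,0.99,0.0],[-0.32,0.15,0.0,0.99,0.0],[-0.31,0.18,0.0,0.99,0.0],[-0.29,0.2,0.0,0.99,0.0],[-0.28,0.22,0.0,0.99,0.0],[-0.26,0.24,0.0,0.99,0.0],[-0.24,0.26,0.0,0.99,0.0],[-0.22,0.28,0.0,0.99,0.0],[-0.19,0.3,0.0,0.99,0.0],[-0.17,0.31,0.0,0.99,0.0],[-0.14,0.32,0.0,0.99,0.0],[-0.12,0.33,0.0,0.99,0.0],[-0.09,0.34,0.0,0.99,0.0],[-0.06,0.35,0.0,0.99,0.0],[-0.04,0.35,0.0,0.99,0.0],[-0.01,0.35,0.0,0.99,0.0],[0.02,0.35,0.0,0.99,0.0],[0.05,0.35,0.0,0.99,0.0]] max 0.99
```

Call:
jog_arm(
  motion=[
    [-0.31, -0.17, 0, 0.99, 0],
    [-0.32, -0.15, 0, 0.99, 0],
    [-0.33, -0.12, 0, 0.99, 0],
    [-0.34, -0.1, 0, 0.99, 0],
    [-0.35, -0.07, 0, 0.99, 0],
    [-0.35, -0.04, 0, 0.99, 0],
    [-0.35, -0.01, 0, 0.99, 0],
    [-0.35, 0.01, 0, 0.99, 0],
    [-0.35, 0.04, 0, 0.99, 0],
    [-0.35, 0.07, 0, 0.99, 0],
    [-0.34, 0.1, 0, 0.99, 0],
    [-0.33, 0.12, 0, 0.99, 0],
  ],
)

```text
clock: 20.3
position: [0.566, 0.2054, 0.1029]
tool_rot: [-3.141, -0.0, 1.619]
force: [-0.6, 0.6, -1.5]
grip_width: 0.0398
finger_force: 25.9
```

Call:
jog_arm(
  motion=[
    [-0.32, 0.15, 0, 0.99, 0],
    [-0.31, 0.18, 0, 0.99, 0],
    [-0.29, 0.2, 0, 0.99, 0],
    [-0.28, 0.22, 0, 0.99, 0],
    [-0.26, 0.24, 0, 0.99, 0],
    [-0.24, 0.26, 0, 0.99, 0],
    [-0.22, 0.28, 0, 0.99, 0],
    [-0.19, 0.3, 0, 0.99, 0],
    [-0.17, 0.31, 0, 0.99, 0],
    [-0.14, 0.32, 0, 0.99, 0],
    [-0.12, 0.33, 0, 0.99, 0],
    [-0.09, 0.34, 0, 0.99, 0],
  ],
)

```text
clock: 21.5
position: [0.6257, 0.0931, 0.1029]
tool_rot: [-3.141, 0.0, 0.669]
force: [-0.1, -0.9, -2.2]
grip_width: 0.0394
finger_force: 25.9
```

Call:
jog_arm(
  motion=[
    [-0.06, 0.35, 0, 0.99, 0],
    [-0.04, 0.35, 0, 0.99, 0],
    [-0.01, 0.35, 0, 0.99, 0],
    [0.02, 0.35, 0, 0.99, 0],
    [0.05, 0.35, 0, 0.99, 0],
    [0, 0, 0, 0, 0],
    [0, 0, 0, 0, 0],
  ],
)

```text
clock: 22.2
position: [0.6504, 0.0472, 0.1027]
tool_rot: [-3.141, 0.0, 0.278]
force: [-0.1, -0.2, -2.3]
grip_width: 0.0399
finger_force: 25.9
```

```bash
python3 - <<'E'
from h import *
say(); plan([.6518,.0465,.066],.272,4,0)
E
```

```text
22.2 [0.6504 0.0472 0.1027] [-3.141  0.     0.278] F [-0.1 -0.2 -2.3] w 0.0399 ff 25.9
[[0.01,0.01,0.31,0.02,0.0],[0.01,0.01,0.31,0.02,0.0],[0.01,0.01,0.31,0.02,0.0],[0.01,0.01,0.31,0.02,0.0]] max 0.31
```

Call:
jog_arm(
  motion=[
    [0.01, 0.01, 0.4, 0.07, 0],
    [0.01, 0.01, 0.5, 0, 0],
    [0, 0, 0.3, 0, 0],
    [0, 0, 0.08, 0, 0],
    [0, 0, 0.07, 0, 0],
    [0, 0, 0.07, 0, 0],
    [0, 0, 0.07, 0, 0],
    [0, 0, 0, 0, 0],
    [0, 0, 0, 0, 0],
  ],
)

```text
clock: 23.1
position: [0.6529, 0.047, 0.0593]
tool_rot: [-3.142, -0.003, 0.271]
force: [2.7, 3.1, 7.8]
grip_width: 0.0395
finger_force: 28.2
```

```bash
python3 - <<'E'
from h import *
say(); f=bot.grab_frame("wrist"); im=f["pixels"][:,:,::-1]; cv2.imwrite("pics/t1.png",im)
for nm in ("pics/n2.png","pics/hold.png","pics/t1.png"):
    i=cv2.imread(nm); g=cv2.cvtColor(i,cv2.COLOR_BGR2GRAY)
    hsv=cv2.cvtColor(i,cv2.COLOR_BGR2HSV); m=cv2.inRange(hsv,(15,120,90),(35,255,255)); ys,xs=np.nonzero(m)
    # label width at top/bottom rows
    out=[]
    for r in range(190,285,20):
        d=np.diff(g[r,190:330].astype(float)); out.append((190+int(np.argmax(d[:60])),190+80+int(np.argmin(d[80:]))))
    print(nm,"brass rows",ys.min() if len(ys) else None,ys.max() if len(ys) else None,xs.min() if len(xs) else None,xs.max() if len(xs) else None,out)
E
```

```text
23.1 [0.6529 0.047  0.0593] [-3.142e+00 -3.000e-03  2.710e-01] F [2.7 3.1 7.8] w 0.0395 ff 28.2
pics/n2.png brass rows 109 149 222 304 [(222, 304), (223, 303), (224, 302), (224, 302), (225, 301)]
pics/hold.png brass rows 116 149 227 301 [(225, 302), (225, 302), (226, 302), (226, 301), (226, 300)]
pics/t1.png brass rows 109 143 226 302 [(223, 304), (224, 303), (224, 303), (225, 302), (225, 301)]
```

```bash
python3 - <<'E'
from h import *
f=bot.grab_frame("wrist"); M=f["mount"]; F=K(f)
def pr(p):
    c=M[:3,:3].T@(np.array(p)-M[:3,3]); return f["cx"]+F*c[0]/c[2], f["cy"]+F*c[1]/c[2]
for th in range(0,18,2):
    t=np.radians(th); piv=np.array([0,-.0225]) # grip (x, z_tool)
    def P(px,pz): # pack coords (from grip -20.5), height above underside
        x=px+.0205; h=pz-.0235; X=x*np.cos(t)+h*np.sin(t); H=h*np.cos(t)-x*np.sin(t); return [X,0,piv[1]-H]
    a=P(.045,.03); b=P(.033,.03)
    w=pr([a[0],.0138,a[2]])[0]-pr([a[0],-.0138,a[2]])[0]
    print(th,"tail row",round(pr(a)[1],1),"brass inner row",round(pr(b)[1],1),"w",round(abs(w),1), "bottom row",round(pr(P(.045,0))[1],1))
E
```

```text
0 tail row 118.3 brass inner row 154.3 w 84.2 bottom row 111.1
2 tail row 117.0 brass inner row 152.7 w 82.6 bottom row 112.8
4 tail row 116.1 brass inner row 151.3 w 81.1 bottom row 114.6
6 tail row 115.4 brass inner row 150.1 w 79.6 bottom row 116.6
8 tail row 114.9 brass inner row 149.1 w 78.2 bottom row 118.7
10 tail row 114.8 brass inner row 148.4 w 76.8 bottom row 120.9
12 tail row 114.8 brass inner row 147.8 w 75.4 bottom row 123.2
14 tail row 115.1 brass inner row 147.4 w 74.0 bottom row 125.5
16 tail row 115.5 brass inner row 147.3 w 72.7 bottom row 128.0
```

The tilt is about 9°, so I'll press 1.5 mm more.

Call:
jog_arm(
  motion=[
    [0, 0, 0.04, 0, 0],
    [0, 0, 0.03, 0, 0],
    [0, 0, 0, 0, 0],
    [0, 0, 0, 0, 0],
  ],
)

```text
clock: 23.6
position: [0.6535, 0.0472, 0.0578]
tool_rot: [3.142, -0.005, 0.271]
force: [4.6, 3.5, 12.6]
grip_width: 0.0394
finger_force: 29.3
```

Call:
jog_arm(
  motion=[
    [0, 0, -0.3, 0, 0],
    [0, 0, -0.5, 0, 0],
    [0, 0, -0.8, 0, 0],
    [0, 0, 0, 0, 0],
  ],
)

```text
clock: 24.0
position: [0.6529, 0.0459, 0.1078]
tool_rot: [3.141, -0.004, 0.27]
force: [-0.1, 0.0, -1.5]
grip_width: 0.0393
finger_force: 27.5
```

```bash
python3 - <<'E'
from h import *
say(); f=bot.grab_frame("wrist"); im=f["pixels"][:,:,::-1]; cv2.imwrite("pics/t2.png",im)
m=cv2.inRange(cv2.cvtColor(im,cv2.COLOR_BGR2HSV),(15,120,90),(35,255,255)); ys,xs=np.nonzero(m); print(ys.min(),ys.max(),xs.min(),xs.max())
E
```

```text
24.0 [0.6529 0.0459 0.1078] [ 3.141 -0.004  0.27 ] F [-0.1  0.  -1.5] w 0.0393 ff 27.5
109 142 226 302
```

```bash
python3 - <<'E'
from h import *
f=bot.grab_frame("wrist"); F=K(f); M=f["mount"]; Km=np.array([[F,0,f["cx"]],[0,F,f["cy"]],[0,0,1]])
def quad(nm):
    g=cv2.GaussianBlur(cv2.imread(nm).astype(np.float32).mean(2),(3,3),0)
    top=[];bot_=[];L=[];R=[]
    for c in range(235,293,3):
        d=np.diff(g[:,c]); top.append((c,165+np.argmax(d[165:215])+.5)); bot_.append((c,265+np.argmin(d[265:310])+.5))
    for r in range(200,272,3):
        d=np.diff(g[r]); L.append((212+np.argmax(d[212:235])+.5,r)); R.append((292+np.argmin(d[292:312])+.5,r))
    ln=[cv2.fitLine(np.float32(p),cv2.DIST_HUBER,0,.01,.01).ravel() for p in (top,bot_,L,R)]
    def X(a,b):
        A=np.array([[a[0],-b[0]],[a[1],-b[1]]]); t=np.linalg.solve(A,b[2:]-a[2:]); return a[2:]+t[0]*a[:2]
    t,b,l,r=ln; return np.array([X(t,l),X(t,r),X(b,r),X(b,l)],np.float64)
q=quad("pics/n2.png")
st=dict(position=np.array([0,0,.0009]),tool_rot=np.array([np.pi,0,0]))
w=np.array([pix2w(f,p,.030,st) for p in q]); print("label",w.round(4).tolist())
Lx=(w[0,0]+w[1,0]-w[2,0]-w[3,0])/2; Ly=(np.linalg.norm(w[0]-w[1])+np.linalg.norm(w[2]-w[3]))/2; print(Lx,Ly)
obj=np.array([[Lx/2,Ly/2,0],[Lx/2,-Ly/2,0],[-Lx/2,-Ly/2,0],[-Lx/2,Ly/2,0]])
for nm in ["n2","hold","t1","t2"]:
    q=quad(f"pics/{nm}.png"); _,rv,tv=cv2.solvePnP(obj,q,Km,None,flags=cv2.SOLVEPNP_ITERATIVE)
    R=M[:3,:3]@cv2.Rodrigues(rv)[0]; c=M[:3,:3]@tv.ravel()+M[:3,3]; x=R[:,0]
    print(nm,q.round(1).tolist(),"tilt",np.degrees(np.arctan2(x[2],x[0])).round(1),"centre",c.round(4))
E
```

```text
label [[0.044, 0.0147, 0.03], [0.044, -0.0137, 0.03], [0.0032, -0.0138, 0.03], [0.0032, 0.0148, 0.03]]
0.04082648776518408 0.028466336631909755
n2 [[222.4, 181.5], [304.5, 181.5], [301.0, 284.5], [226.1, 284.5]] tilt 0.2 centre [ 0.0235 -0.0005 -0.029 ]
hold [[225.0, 179.7], [303.7, 179.9], [299.9, 285.5], [227.1, 285.5]] tilt 7.4 centre [ 0.0227 -0.0003 -0.0259]
t1 [[223.8, 175.2], [305.1, 177.0], [301.1, 283.5], [226.0, 283.5]] tilt 5.3 centre [ 0.025  -0.0003 -0.0289]
t2 [[225.5, 174.5], [303.3, 174.5], [301.2, 282.5], [225.5, 282.5]] tilt 11.4 centre [ 0.0246 -0.0003 -0.026 ]
```

```bash
python3 - <<'E'
from h import *
say(); r=np.array([.5088,.0066]);u=np.array([np.cos(.272),np.sin(.272)])
plan([*(r-31*u/1000),.10],.272,10,0)
E
```

```text
24.1 [0.6516 0.0464 0.1049] [ 3.142e+00 -1.000e-03  2.700e-01] F [-0.3  0.3 -2. ] w 0.0393 ff 27.5
[[-0.6,0.0,0.02,-0.0,0.0],[-0.6,0.0,0.02,-0.0,0.0],[-0.6,0.0,0.02,-0.0,0.0],[-0.6,0.0,0.02,-0.0,0.0],[-0.6,0.0,0.02,-0.0,0.0],[-0.6,0.0,0.02,-0.0,0.0],[-0.6,0.0,0.02,-0.0,0.0],[-0.6,0.0,0.02,-0.0,0.0],[-0.6,-0.0,0.02,-0.0,0.0],[-0.6,-0.0,0.02,-0.0,0.0]] max 0.6
```

Call:
jog_arm(
  motion=[
    [-0.6, 0, 0.02, 0, 0],
    [-0.6, 0, 0.02, 0, 0],
    [-0.6, 0, 0.02, 0, 0],
    [-0.6, 0, 0.02, 0, 0],
    [-0.6, 0, 0.02, 0, 0],
    [-0.6, 0, 0.02, 0, 0],
    [-0.6, 0, 0.02, 0, 0],
    [-0.6, 0, 0.02, 0, 0],
    [-0.6, 0, 0.02, 0, 0],
    [-0.6, 0, 0.02, 0, 0],
    [0, 0, 0, 0, 0],
    [0, 0, 0, 0, 0],
  ],
)

```text
clock: 25.3
position: [0.4781, -0.0016, 0.098]
tool_rot: [-3.141, 0.0, 0.27]
force: [0.8, 0.2, -1.2]
grip_width: 0.0396
finger_force: 27.4
```

```bash
python3 - <<'E'
from h import *
say(); r=np.array([.5088,.0066]);u=np.array([np.cos(.272),np.sin(.272)])
plan([*(r-30*u/1000),.045],.272,3,0)
E
```

```text
25.3 [ 0.4781 -0.0016  0.098 ] [-3.141  0.     0.27 ] F [ 0.8  0.2 -1.2] w 0.0396 ff 27.4
[[0.02,0.0,0.59,-0.01,0.0],[0.02,0.0,0.59,-0.01,0.0],[0.02,0.0,0.59,-0.01,0.0]] max 0.59
```

Call:
jog_arm(
  motion=[
    [0.02, 0, 0.5, 0, 0],
    [0.02, 0, 0.6, 0, 0],
    [0.02, 0, 0.5, 0, 0],
    [0, 0, 0.17, 0, 0],
    [0.15, 0, 0.12, 0, 0],
    [0.15, 0, 0.12, 0, 0],
    [0.15, 0, 0.02, 0, 0],
    [0.12, 0, 0, 0, 0],
    [0, 0, 0, 0, 0],
  ],
)

```text
clock: 26.2
position: [0.4968, 0.0035, 0.0375]
tool_rot: [3.141, -0.0, 0.271]
force: [-0.7, -0.4, 0.0]
grip_width: 0.0397
finger_force: 29.8
```

```bash
python3 - <<'E'
from h import *
say(); s=bot.observe(); r=np.array([.5088,.0066]);u=np.array([np.cos(.272),np.sin(.272)]); print("c",-49+1e3*(s["position"][:2]-r)@u,"lat",1e3*(s["position"][:2]-r)@np.array([-u[1],u[0]]))
f=bot.grab_frame("wrist"); im=f["pixels"][:,:,::-1]; g=bot.grab_frame("scene")["pixels"][:,:,::-1]
a=im[30:350,150:380]; b=cv2.resize(g[165:245,215:305],None,fx=6,fy=6,interpolation=cv2.INTER_CUBIC)
b=b[:480]; a=cv2.resize(a,None,fx=1.125,fy=1.5); cv2.imwrite("pics/w7.png",np.hstack([a,b])); print(np.hstack([a,b]).shape)
E
```

```text
26.2 [0.4968 0.0035 0.0375] [ 3.141 -0.     0.271] F [-0.7 -0.4  0. ] w 0.0397 ff 29.8
c -61.37797101318841 lat 0.2749847773106053
(480, 799, 3)
```

View pics/w7.png

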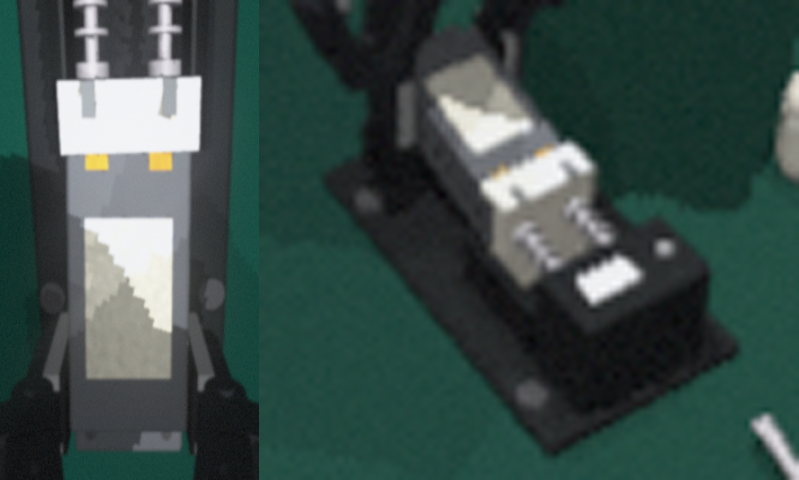

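The tail is under the hood and the nose is raised, with no contact force yet. Next I'll press the carriage back.

Call:
jog_arm(
  motion=[
    [0.12, 0, 0.01, 0, 0],
    [0.12, 0, 0.01, 0, 0],
    [0.12, 0, 0.01, 0, 0],
    [0.12, 0, 0.01, 0, 0],
    [0.1, 0, 0.01, 0, 0],
    [0.04, 0, 0, 0, 0],
    [0, 0, 0, 0, 0],
    [0, 0, 0, 0, 0],
  ],
)

```text
clock: 27.1
position: [0.5139, 0.0083, 0.0356]
tool_rot: [-3.141, 0.001, 0.27]
force: [-5.5, -0.6, 0.7]
grip_width: 0.04
finger_force: 27.7
```

```bash
cat >> h.py <<'E'
def cr():
    s=bot.observe(); r=np.array([.5088,.0066]);u=np.array([np.cos(.272),np.sin(.272)])
    print("c",round(-49+1e3*(s["position"][:2]-r)@u,2),"lat",round(1e3*(s["position"][:2]-r)@np.array([-u[1],u[0]]),2),"Fx",round(s["force"][:2]@u,1))
E
python3 - <<'E'
from h import *
say(); cr()
f=bot.grab_frame("wrist"); im=f["pixels"][:,:,::-1]; cv2.imwrite("pics/p1.png",im); hsv=cv2.cvtColor(im,cv2.COLOR_BGR2HSV)
# hood front edge row
g=im.astype(float).mean(2)[:,225:300].mean(1); d=np.diff(g); rr=80+np.argmin(d[80:180]); s=bot.observe()
P=pix2w(f,(262,rr+.5),.060,s); r=np.array([.5088,.0066]);u=np.array([np.cos(.272),np.sin(.272)]); print("hood edge row",rr,"cradle x",-49+1e3*(P[:2]-r)@u)
E
```

```text
27.1 [0.5139 0.0083 0.0356] [-3.141e+00  1.000e-03  2.700e-01] F [-5.5 -0.6  0.7] w 0.04 ff 27.7
c -43.67 lat 0.29 Fx -5.4
hood edge row 136 cradle x 15.168339445339384
```

Fx is −5.4 N, which puts the carriage back about 15 mm. Now I'll let the nose down behind the stop.

Call:
jog_arm(
  motion=[
    [0, 0, 0.06, 0, 0],
    [-0.01, 0, 0.06, 0, 0],
    [-0.02, 0, 0.06, 0, 0],
    [-0.02, 0, 0.06, 0, 0],
    [-0.02, 0, 0.06, 0, 0],
    [-0.02, 0, 0.06, 0, 0],
    [-0.02, 0, 0.04, 0, 0],
    [0, 0, 0, 0, 0],
    [0, 0, 0, 0, 0],
  ],
)

```text
clock: 28.05
position: [0.511, 0.0074, 0.0238]
tool_rot: [3.142, 0.0, 0.27]
force: [-4.2, -1.7, 3.5]
grip_width: 0.0397
finger_force: 28.3
```

```bash
python3 - <<'E'
from h import *
say(); cr()
E
```

```text
28.05 [0.511  0.0074 0.0238] [3.142 0.    0.27 ] F [-4.2 -1.7  3.5] w 0.0397 ff 28.3
c -46.63 lat 0.14 Fx -4.5
```

Call:
jog_arm(
  motion=[
    [-0.03, 0, 0.03, 0, 0],
    [-0.03, 0, 0.01, 0, 0],
    [-0.02, 0, 0, 0, 0],
    [0, 0, 0, 0, 0],
    [0, 0, 0, 0, 0],
  ],
)

```text
clock: 28.55
position: [0.5089, 0.0067, 0.0226]
tool_rot: [3.141, -0.001, 0.27]
force: [0.4, -0.5, 3.4]
grip_width: 0.0399
finger_force: 28.3
```

```bash
python3 - <<'E'
from h import *
say(); cr(); f=bot.grab_frame("wrist"); im=f["pixels"][:,:,::-1]; cv2.imwrite("pics/p2.png",im)
a=cv2.resize(cv2.imread("pics/w2.png"),(512,384),interpolation=cv2.INTER_AREA)
for i in (a,im):
    col=i[:,240:285].astype(float).mean((1,2)); g=np.diff(col); d=np.diff(i[:,225:300].astype(float).mean((1,2)))
    print("label",165+np.argmax(g[165:215]),240+np.argmin(g[240:310]),"hood",100+np.argmin(d[100:165]),"step",305+np.argmin(g[305:345]))
E
```

```text
28.55 [0.5089 0.0067 0.0226] [ 3.141e+00 -1.000e-03  2.700e-01] F [ 0.4 -0.5  3.4] w 0.0399 ff 28.3
c -48.84 lat 0.07 Fx 0.2
label 185 287 hood 147 step 323
label 184 288 hood 145 step 326
```

The image matches the seated reference, with the spring load now on the stop. I'll release and rise.

Call:
jog_arm(
  motion=[
    [0, 0, 0, 0, 0.7],
    [0, 0, 0, 0, 0.8],
    [0, 0, 0, 0, 0.9],
    [0, 0, 0, 0, 1],
    [0, 0, -0.3, 0, 1],
    [0, 0, -0.6, 0, 1],
    [0, 0, -0.9, 0, 1],
    [0, 0, -0.9, 0, 1],
    [0, 0, -0.9, 0, 1],
    [0, 0, -0.9, 0, 1],
    [0, 0, 0, 0, 1],
    [0, 0, 0, 0, 1],
  ],
)

```text
clock: 29.8
position: [0.5087, 0.0071, 0.158]
tool_rot: [-3.141, -0.001, 0.271]
force: [-0.3, 0.5, -0.8]
grip_width: 0.0854
finger_force: 0.0
```

```bash
python3 - <<'E'
from h import *
say(); cr(); s=bot.observe(); f=bot.grab_frame("wrist"); im=f["pixels"][:,:,::-1]
old=cv2.imread("pics/w1.png"); old=cv2.resize(old,(512,384),interpolation=cv2.INTER_AREA)
z=np.load("w1.npz"); so=dict(position=z["pos"],tool_rot=z["rot"])
# warp each wrist view onto the plane z=.052 in cradle coords (2 px/mm) and compare
r=np.array([.5088,.0066]);u=np.array([np.cos(.272),np.sin(.272)]);v=np.array([-u[1],u[0]])
out=[]
for i,st in((old,so),(im,s)):
    src=[];dst=[(-90,-30),(40,-30),(40,30),(-90,30)]
    for a,b in dst: src.append(w2pix(f,[*(r+((a+49)*u+b*v)/1e3),.052],st))
    H=cv2.getPerspectiveTransform(np.float32(src),np.float32([[(a+90)*2,(30-b)*2] for a,b in dst])); o=cv2.warpPerspective(i,H,(260,120)); out.append(o)
    hsv=cv2.cvtColor(o,cv2.COLOR_BGR2HSV); g=o.astype(float).mean(2); c=g[50:70].mean(0)
    m=cv2.inRange(hsv,(15,80,90),(35,255,255)); ys,xs=np.nonzero(m[:,150:215]); xs=xs+150
    dd=np.diff(c); k=np.argsort(-abs(dd))[:8]; print("brass x",xs.mean()/2-90 if len(xs) else None,"y",30-ys.mean()/2 if len(ys) else None,"edges",sorted((k/2-90).tolist()))
big=[cv2.resize(o,(780,270)) for o in out]; cv2.imwrite("pics/fin.png",np.vstack(big))
E
```

```text
29.8 [0.5087 0.0071 0.158 ] [-3.141e+00 -1.000e-03  2.710e-01] F [-0.3  0.5 -0.8] w 0.0854 ff 0.0
c -48.94 lat 0.47 Fx -0.1
brass x 6.0 y 10.75 edges [-69.5, -69.0, -48.5, -48.0, -47.5, 24.5, 25.0, 25.5]
brass x None y None edges [-69.5, -69.0, -68.5, -48.0, -47.5, 24.5, 25.0, 25.5]
```

The nose, label and carriage edges all agree with the original seated pack to 0.5 mm, so I'm handing in.

```bash
python3 -c "
from workcell import bot
print(bot.job_done())"
```

```text
the job is handed in; nothing more can be done
None
```

I set the charged pack down flat in the blue tray while still gripped, then loaded the waiting pack; its final wrist-camera edges match the original seated pack within 0.5 mm. I handed the job in at about 30 s of the 64 s allowed, and no verdict came back.

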